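# Snap in the register stud and proof-pull it

### The arm

A 6-joint arm with a two-finger parallel gripper is mounted at the origin on a cart in front of the work surface, level with it; the furniture and walls round the work are solid. World frame = base frame: x ahead of the robot, y to its left, z up, the work surface at z = 0. Lengths are in m, angles in rad, forces in N, time in s.
With the tool pointing down it reaches from about 0.35 to 0.925 m from the base axis. Payload 6.4 kg.
Tool frame: the origin (TCP) lies at the very end of the fingers, on their centre line; the grasp point (between the pads) lies 19 mm behind it (hold_point_z is the distance from the TCP to the grasp point, in m); z points along the fingers, x is the direction in which the jaws open and shut, and the axes are right-handed (so a half turn about z gives the same grasp; the last joint's range is limited). The gripper opens to 94 mm and grips with 3 to 60 N. Pads are 16 mm wide; open, the fingers measure 119 mm over their backs; the gripper's body (75 mm by 177 mm) begins 78 mm behind the grasp point.
Start: joints at [1.138, 0.245, 1.558, -0, 1.339, -0.174], TCP at [0.166, 0.628, 0.205] pointing down, gripper open.
Joint ranges: [-3.13, 3.13], [-1.02, 2.26], [0.13, 2.54], [-0.95, 4.09], [0.21, 2.88], [-2.74, 2.74]. Speed limits (rad/s): [2.57, 2.57, 3.14, 3.14, 3.14, 3.14].

### API

Orientations are given as a unit quaternion [x, y, z, w].
In Python, from workcell import sense, capture, get_calibration, job_done, hold_point_z gives the robot as it stands.
- The arm moves only by the shell command python3 -m pendant 'ROWS' [OPENING] [FORCE]. ROWS is JSON, a list of rows, each an object of numbers: "x", "y", "z": the shift along the world's x, y, z in m; "twist": the turn about the world's z in degrees. In form: [{"x": .., "y": .., "z": .., "twist": ..}, ...]. A call has 1 to 12 rows; each row is the pose to reach, as a shift and turn from the pose commanded when the call began; what a row does not reach only later rows make up. A row lasts 1/8 s, in which the tool goes at most 62.5 mm and 10.7 degrees, less where a joint would pass 70% of its speed; a pose out of reach is approached as far as the arm can. A call with a gripper value outside its range is refused whole. OPENING is the closure, from 0 (fully open) to 1 (shut), set as the call begins (- or left out, the last holds). The fingers move at their own pace and stop on an object; FORCE is the grip in N (left out, the last holds). Time passes only in rows, so rows that repeat a pose let the fingers close. It gives the time, the measured TCP pose, the force and the opening at its end, in the units of the state.
- sense(): the state, without advancing time (a new reading comes with each control period).
- capture(name): name is "side" or "top"; returns the picture (400x640x3 uint8, blue, green, red); there is no depth.
- get_calibration(name): a dict with "intrinsics" (3x3 intrinsics, pixels), "extrinsics" (4x4, takes a point from world to camera coordinates). Camera axes: x right, y down, z forward; pixel columns grow to the right and rows downward; lengths in m; the calibration is good to about 2 mm. A picture is of the moment at which its call begins. get_calibration takes no time and is no camera call.
- job_done(): hands the job in, once; it reports no verdict.
The state is a dict: "time": time; "qpos": joint angles; "qd": joint speeds; "joint_efforts": joint torques, N m; "ee_pos": TCP position; "tool_rot": TCP orientation; "contact_force": force on the tool from outside, world axes, zero at the start; "torque": the same for the moment, N m; "width": finger opening in m.
Only numpy, scipy, OpenCV 4.12 (cv2) and the standard library are available. Lean on these libraries where they do the work, as an engineer would, in place of code of your own. Each camera call takes 0.05 s, during which the arm holds its last target. There are 200 camera calls.

### The job

Take the stud with the flat grip tab out of the wooden rack and press it straight down into the empty socket of the casting board until its collar is fully home. Then prove that it holds: pull it straight up with slowly rising force until the pull is about 15 N (at least 12, never above 20), keep that pull for half a second, and let go, leaving the stud snapped in. Leave the round-headed pin in the rack.

Things in the scene. Friction and masses are not known exactly. Their poses are not given: they have to be found in the camera images.
- snap_stud: Metal snap stud, 90 g, 64 mm tall, upright in one of the rack's holes. Origin at its nose tip. From the tip: cone from 5 to 14 mm diameter (0 to 8 mm), 14 mm land to 11 mm, steep back slope to the 8 mm neck at 12 mm, neck to 21 mm, cone to a 14 mm barrel, to 28 mm, round 24 mm collar to 32 mm, then a flat grip tab to 64 mm: 14 mm thick along x, 30 mm wide along y. Any yaw fits the socket
- stud_collar (a point): centre of the underside of the snap stud's collar, 28 mm above its tip
- board: Plywood casting board fixed to the bench, 110 mm (its x) by 200 mm (its y), top 42 mm above the bench; origin at the centre of its underside. An identical stud is already fitted at its y = -70 mm (leave it) and a plaster blank 48 x 48 x 20 mm sits on top at its y = -20 mm. The empty socket is at y = +70 mm
- socket_mouth (a point): Centre of the mouth of the empty socket, in the board's top face, z up: a round 15 mm hole, inside it a sprung roller on each side (along board x). The stud needs about 10 to 15 N to snap past the rollers; then its collar lands on the board. Snapped in, it has free upward play, unknown, 1.5 to 6.5 mm, before the rollers catch its back slope; a pull well over 20 N rips it out
- rack: Wooden block fixed to the bench, 60 mm (its x) by 150 mm (its y) by 34 mm high, origin at the centre of its underside, with two 16.5 mm holes at its y = +40 and -40 mm; the collars of the pins rest on its top
- round_pin: Plain metal pin with a round mushroom head, 57 mm tall, in the other hole of the rack; origin at its lower tip. It stays there
- jaw_a (a joint): how far one of the socket's two sprung rollers is pushed aside (both move alike), in m: 0 at rest, about 0.0022 while the stud's 14 mm land passes between them, near 0 again once it has snapped in. It tells nothing of the play
- cage (a joint): how far the pull on a snapped-in stud has drawn the socket's roller cage up against its stiff spring, in m: 0 at rest, 0.00005 per N of upward pull on the rollers (0.00075 at 15 N), too little to see
There are look-alikes about, which are no part of the job. What is shaped like the round_pin but red is not meant.

How it is judged:
On the way, in this order (a step that is already met when the one before it is completed fails the run):
1. the stud is pressed home: its collar lies on the board over the socket (z of stud_collar in the frame of socket_mouth below 0.0012 m and horizontal distance between stud_collar and socket_mouth below 0.003 m and angle between snap_stud's own z axis and vertical below 0.1 rad), for 0.1 s.
2. the snapped-in stud is pulled up against its latch with about 12 to 20 N, and the pull is kept for 0.3 s (z of stud_collar in the frame of socket_mouth between 0.0013 and 0.0085 m and horizontal distance between stud_collar and socket_mouth below 0.004 m and value of joint cage between 0.00056 and 0.0011 m), for 0.3 s.
At the end, for the whole second after the job is handed in: The snap stud stands at rest in the board's socket, still snapped in: collar within 8 mm of the board's top (its free play) and the rollers sprung back (jaw_a below 0.001), within 4 mm of the socket's axis, tilted less than 0.15 rad. The round-headed pin still sits in its hole of the rack (z of stud_collar in the frame of socket_mouth below 0.008 m and horizontal distance between stud_collar and socket_mouth below 0.004 m and angle between snap_stud's own z axis and vertical below 0.15 rad and linear speed of snap_stud below 0.02 m/s and horizontal distance between round_pin and rack below 0.05 m and height (world z) of round_pin below 0.02 m and value of joint jaw_a below 0.001 m); the robot touches nothing.
It fails at once if the latch is pulled with well over 20 N (value of joint cage above 0.0012 m).
It fails at once if the round-headed pin is lifted out or knocked about (distance of round_pin from where it was at the start of the episode above 0.015 m).
It also fails if it takes over 58 s, if anything falls off the work surface, if the arm or the gripper's body presses on something with over 40 N, if the wrist force passes 120 N, or if a joint passes its speed limit or range.

## Working session

There is one attempt and no reset: what is moved stays moved. The work goes in short steps, Python scripts to look and compute and a shell command to move; the robot and the scene stay as the last step left them, time stands still between calls to the robot, and variables do not carry over. Pictures are saved under pics/ and viewed, on a budget of 10 in all, crops included, one or two more only if the job needs it, and the job is handed in when it is done.

```bash
mkdir -p pics; cat > h.py <<'E'
import numpy as np, cv2
from workcell import *
def cap(n,f):
    im=capture(n); cv2.imwrite('pics/'+f,im); return im
def ray(n,u,v,z):
    c=get_calibration(n);K=np.array(c['intrinsics']);T=np.array(c['extrinsics'])
    R,t=T[:3,:3],T[:3,3]; o=-R.T@t; d=R.T@np.linalg.inv(K)@[u,v,1]
    return o+d*(z-o[2])/d[2]
def proj(n,p):
    c=get_calibration(n);K=np.array(c['intrinsics']);T=np.array(c['extrinsics'])
    q=K@(T[:3,:3]@np.array(p)+T[:3,3]); return q[:2]/q[2]
def crop(im,f,u0,v0,u1,v1,s): cv2.imwrite('pics/'+f,cv2.resize(im[v0:v1,u0:u1],None,fx=s,fy=s,interpolation=cv2.INTER_CUBIC))
E
python3 - <<'E'
from h import *
cap('top','top0.png');cap('side','side0.png')
for n in('top','side'):
    T=np.array(get_calibration(n)['extrinsics']);print(n,-T[:3,:3].T@T[:3,3],T[2,:3],np.array(get_calibration(n)['intrinsics'])[0,0])
print(sense(),hold_point_z)
E
```

```text
top [0.409826   0.10497726 1.18948779] [ 0.0740217   0.01731667 -0.99710627] 508.7809822534095
side [0.35920628 0.82100058 0.55497142] [ 0.19347784 -0.78826909 -0.58412171] 444.8742068831037
{'time': 0.1, 'qpos': array([ 1.13787133e+00,  2.45721363e-01,  1.55886760e+00, -1.55313414e-06,
        1.33867390e+00, -1.74140112e-01]), 'qd': array([ 4.55530265e-04, -3.33336697e-03, -4.56151010e-03,  2.16562455e-05,
       -4.08125336e-04, -8.92521431e-04]), 'joint_efforts': array([ 5.44900158e-04, -4.16914666e+01, -3.15524197e+01,  6.87051122e-02,
        3.09561740e-02, -3.85304929e-05]), 'ee_pos': array([0.16613546, 0.62786742, 0.20448335]), 'tool_rot': array([ 7.92434496e-01,  6.09956451e-01, -7.39664399e-04,  3.87685633e-04]), 'contact_force': array([-0.20529968,  0.26235802, -0.72479301]), 'torque': array([ 0.0114028 , -0.06200696,  0.02967362]), 'width': 0.0944064606113025} 0.0188
```

View pics/top0.png

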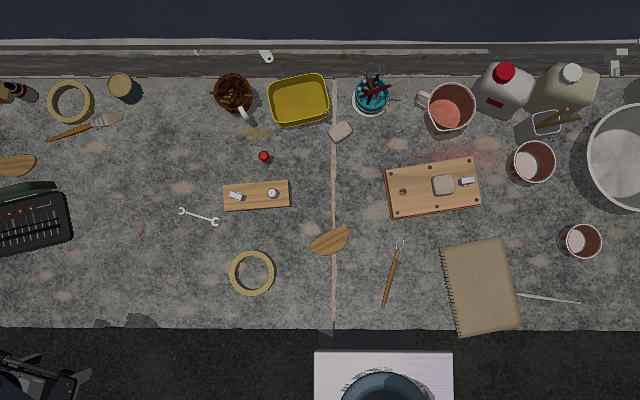

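View pics/side0.png

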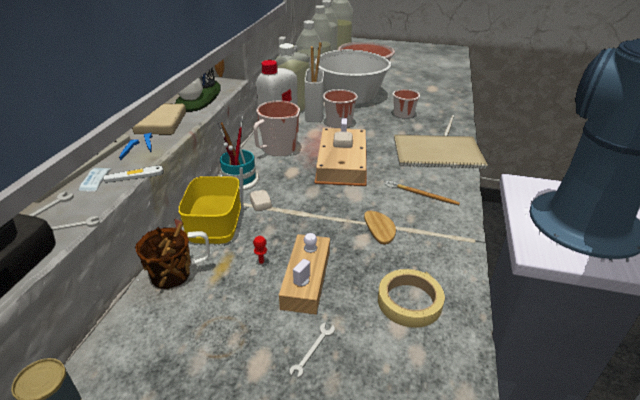

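The top view shows the rack at (256,195). The candidates are:
- the flat tab at (236,196), side view (302,270)
- the round pin at (272,193)
- the red look-alike at (264,156), which is not meant
- the fitted stud in the board at (466,181), which stays

The empty socket is at about (403,191). I choose the one at (236,196) and check it in a close crop.

```bash
python3 - <<'E'
from h import *
t=cv2.imread('pics/top0.png');s=cv2.imread('pics/side0.png')
f=lambda im,u,v,w,h,k:cv2.resize(im[v:v+h,u:u+w],None,fx=k,fy=k,interpolation=cv2.INTER_CUBIC)
A=f(t,216,170,80,50,5) ;B=f(s,272,225,80,50,5)
B=f(s,270,225,66,92,4.0);
C=f(t,380,150,110,75,5)
out=np.zeros((600,800,3),np.uint8)
out[:250,:400]=A; out[:368//1,420:420+B.shape[1]][:B.shape[0]]=B[:368]; 
out[255:255+0]=0
C=f(t,380,152,105,70,4); out[300:580,:420]=C[:280]
cv2.imwrite('pics/crop1.png',out)
E
```

```text
(no output)
```

View pics/crop1.png

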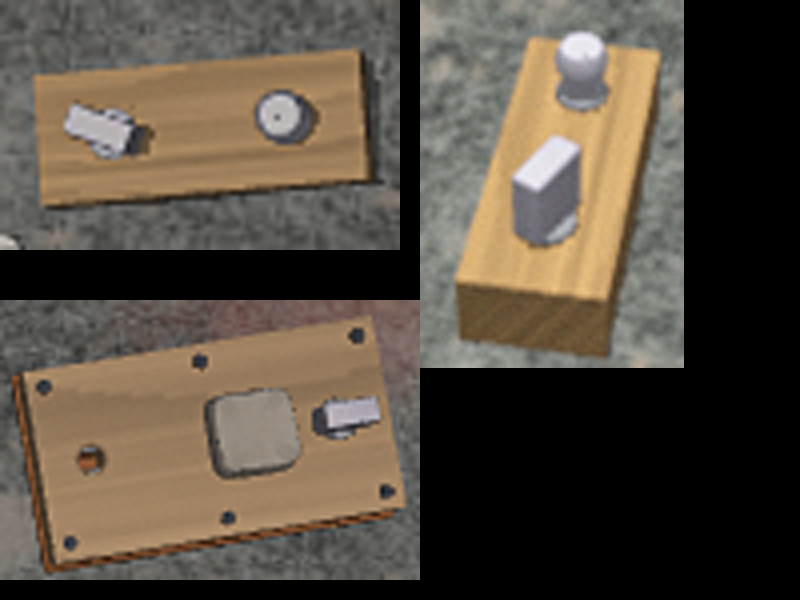

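```bash
python3 - <<'E'
from h import *
A=lambda u,v,z:ray('top',216+(u-2)/5,170+(v-2)/5,z)
C=lambda u,v,z:ray('top',380+(u-1.5)/4,152+(v-300-1.5)/4,z)
c=[A(*p,.034) for p in((35,75),(360,50),(368,178),(42,206))]
m=np.mean(c,0);print('rack',m);ay=(c[0]+c[3]-c[1]-c[2]);ay/=np.linalg.norm(ay);print(np.degrees(np.arctan2(ay[1],ay[0])),'hole+',m+.04*ay,'hole-',m-.04*ay,np.linalg.norm(c[0]-c[1]))
t=[A(*p,.070) for p in((72,103),(134,128),(126,153),(66,130))]
print('tab',np.mean(t,0),[np.linalg.norm(t[i]-t[(i+1)%4]) for i in range(4)])
w=t[0]+t[3]-t[1]-t[2];print('tab wide ang',np.degrees(np.arctan2(w[1],w[0])))
print('pin',A(280,116,.034+.03))
b=[C(*p,.042) for p in((22,373),(371,316),(406,508),(50,563))]
m=np.mean(b,0);ay=(b[0]+b[3]-b[1]-b[2]);ay/=np.linalg.norm(ay);print('board',m,np.degrees(np.arctan2(ay[1],ay[0])),'socket est',m+.07*ay,'direct',C(91,460,.042))
# side view check: stud tab top corners crop B (x-420)/4+270, y/4+225
B=lambda u,v,z:ray('side',270+(u-420-1.5)/4,225+(v-1.5)/4,z)
s=[B(*p,.070) for p in((512,178),(562,136),(580,150),(528,192))]
print('side tab',np.mean(s,0)); w=s[1]-s[0]+s[2]-s[3];print(np.degrees(np.arctan2(w[1],w[0])))
from scipy.spatial.transform import Rotation as R
print(R.from_quat(sense()['tool_rot']).as_matrix())
E
```

```text
rack [0.50531648 0.29091283 0.034     ]
94.7795380075032 hole+ [0.5019836  0.33077374 0.034     ] hole- [0.50864936 0.25105193 0.034     ] 0.1494842200341968
tab [0.50164679 0.330256   0.07      ] [np.float64(0.029878516129548265), np.float64(0.011610273070359419), np.float64(0.028691903837329898), np.float64(0.012264798013009842)]
tab wide ang 68.75425892053623
pin [0.50788137 0.25096612 0.064     ]
board [ 0.52470504 -0.11045798  0.042     ] 99.18231280236347 socket est [ 0.51353469 -0.04135499  0.042     ] direct [ 0.513049   -0.04216047  0.042     ]
side tab [0.50351565 0.33513312 0.07      ]
-115.03774692475366
[[ 2.55905161e-01  9.66701639e-01 -6.99328463e-04]
 [ 9.66700492e-01 -2.55905955e-01 -1.51675708e-03]
 [-1.64521388e-03 -2.87895204e-04 -9.99998605e-01]]
```

The target is confirmed: a flat-tab stud at about (0.502, 0.3305), with the tab's wide axis at about 67°. The two cameras disagree by 2 to 5 mm. I move above it and look.

```bash
python3 -m pendant '[{"x":0.03,"y":-0.027,"z":0,"twist":-9},{"x":0.07,"y":-0.06,"z":0,"twist":-19},{"x":0.11,"y":-0.096,"z":0,"twist":-29},{"x":0.15,"y":-0.132,"z":0,"twist":-39},{"x":0.19,"y":-0.168,"z":0,"twist":-49},{"x":0.23,"y":-0.204,"z":0,"twist":-59},{"x":0.27,"y":-0.24,"z":-0.02,"twist":-69},{"x":0.3,"y":-0.266,"z":-0.04,"twist":-79},{"x":0.32,"y":-0.285,"z":-0.06,"twist":-89},{"x":0.336,"y":-0.298,"z":-0.075,"twist":-98},{"x":0.336,"y":-0.298,"z":-0.085,"twist":-98},{"x":0.336,"y":-0.298,"z":-0.085,"twist":-98}]' 0.3 15
python3 - <<'E'
from h import *
s=cap('side','s1.png');t=cap('top','t1.png');st=sense();print(st)
a=cv2.resize(s[160:320,230:370],None,fx=3.5,fy=3.5,interpolation=cv2.INTER_CUBIC);cv2.imwrite('pics/c2.png',a)
p=st['ee_pos'];print(p,proj('side',p),proj('side',[p[0],p[1],.07]))
E
```

```text
time: 1.6
ee_pos: [0.5011, 0.3305, 0.1194]
tool_rot: [0.98, -0.197, -0.001, 0.001]
contact_force: [0.0, 0.9, 0.4]
width: 0.0658
{'time': 1.7, 'qpos': array([3.94769938e-01, 2.21436018e-01, 1.74869438e+00, 1.61202660e-04,
       1.17105868e+00, 7.90677438e-01]), 'qd': array([ 0.00098722, -0.00849997, -0.0089508 , -0.00165622, -0.00211239,
        0.00587956]), 'joint_efforts': array([-2.86538741e-01, -3.76738429e+01, -2.87610930e+01,  5.11695107e-02,
       -3.26411985e-02, -9.15914308e-03]), 'ee_pos': array([0.50187289, 0.33112853, 0.12087118]), 'tool_rot': array([ 9.80464864e-01, -1.96694192e-01,  1.25890623e-04, -1.74312416e-04]), 'contact_force': array([0.89923117, 0.33029143, 0.44832657]), 'torque': array([-0.06912383,  0.05698483, -0.02122658]), 'width': 0.06558605185081251}
[0.50187289 0.33112853 0.12087118] [302.38053253 239.19341148] [302.78323098 263.99968184]
```

View pics/c2.png

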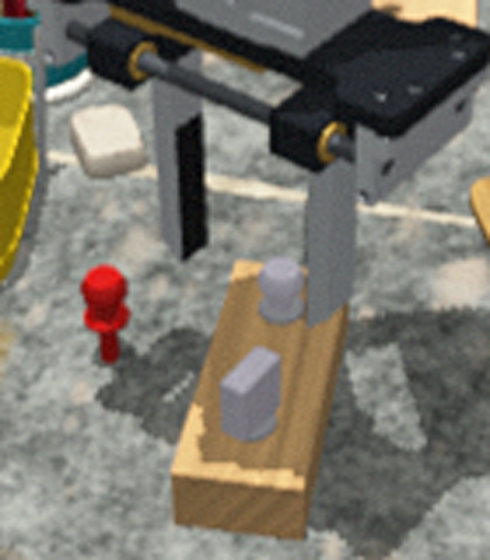

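The fingertips straddle the stud. The midpoint of their tips shows the same roughly 3 px bias against its projection as the stud does, so the top-camera estimate holds. Now I descend and close.

```bash
python3 -m pendant '[{"z":-0.03},{"z":-0.055},{"z":-0.07},{"z":-0.078},{"z":-0.078}]' 0.3 15
python3 -m pendant '[{"z":0},{"z":0},{"z":0},{"z":0},{"z":0},{"z":0},{"z":0},{"z":0}]' 1 35
python3 - <<'E'
from h import *
st=sense();print(st['time'],st['ee_pos'],st['contact_force'],st['torque'],st['width'])
E
```

```text
1.7 [0.50187289 0.33112853 0.12087118] [0.89923117 0.33029143 0.44832657] [-0.06912383  0.05698483 -0.02122658] 0.06558605185081251schema error: expected keys x, y, z, twist
schema error: expected keys x, y, z, twist
```

```bash
python3 -m pendant '[{"x":0,"y":0,"z":-0.03,"twist":0},{"x":0,"y":0,"z":-0.055,"twist":0},{"x":0,"y":0,"z":-0.07,"twist":0},{"x":0,"y":0,"z":-0.078,"twist":0},{"x":0,"y":0,"z":-0.078,"twist":0}]' 0.3 15
python3 -m pendant '[{"x":0,"y":0,"z":0,"twist":0},{"x":0,"y":0,"z":0,"twist":0},{"x":0,"y":0,"z":0,"twist":0},{"x":0,"y":0,"z":0,"twist":0},{"x":0,"y":0,"z":0,"twist":0},{"x":0,"y":0,"z":0,"twist":0},{"x":0,"y":0,"z":0,"twist":0},{"x":0,"y":0,"z":0,"twist":0}]' 1 35
python3 - <<'E'
from h import *
st=sense();print(st['time'],st['ee_pos'],st['contact_force'],st['torque'],st['width'])
E
```

```text
time: 2.33
ee_pos: [0.5024, 0.3306, 0.0426]
tool_rot: [0.98, -0.198, 0.0, -0.0]
contact_force: [0.4, 1.0, -0.1]
width: 0.0658
time: 3.32
ee_pos: [0.5024, 0.3303, 0.0425]
tool_rot: [0.98, -0.198, 0.0, 0.0]
contact_force: [0.8, -0.3, 0.4]
width: 0.0137
3.325 [0.50238427 0.33033019 0.04245982] [ 0.79336399 -0.34146145  0.36930519] [-0.11427861  0.0246409  -0.03106653] 0.013679419076680516
```

The stud is gripped (width 13.7 mm). Next I lift it, carry it over the socket, and look at the fit.

```bash
python3 -m pendant '[{"x":0,"y":0,"z":0.03,"twist":0},{"x":0,"y":0,"z":0.07,"twist":0},{"x":0,"y":0,"z":0.1,"twist":0},{"x":0.002,"y":-0.05,"z":0.1,"twist":0},{"x":0.004,"y":-0.11,"z":0.1,"twist":0},{"x":0.006,"y":-0.17,"z":0.1,"twist":0},{"x":0.008,"y":-0.23,"z":0.1,"twist":0},{"x":0.01,"y":-0.29,"z":0.1,"twist":0},{"x":0.011,"y":-0.34,"z":0.09,"twist":0},{"x":0.011,"y":-0.373,"z":0.07,"twist":0},{"x":0.011,"y":-0.373,"z":0.058,"twist":0},{"x":0.011,"y":-0.373,"z":0.058,"twist":0}]'
python3 - <<'E'
from h import *
s=cap('side','s3.png');t=cap('top','t3.png');st=sense();print(st['time'],st['ee_pos'],st['contact_force'],st['torque'],st['width'])
a=cv2.resize(s[70:200,290:390],None,fx=4.5,fy=4.5,interpolation=cv2.INTER_CUBIC);cv2.imwrite('pics/c4.png',a)
p=st['ee_pos'];print(proj('side',p),proj('side',p-[0,0,.0365]),proj('side',[p[0],p[1],.042]))
E
```

```text
time: 4.82
ee_pos: [0.5123, -0.0417, 0.0992]
tool_rot: [0.98, -0.198, -0.001, -0.0]
contact_force: [0.4, 0.6, -1.5]
width: 0.0139
4.925 [ 0.513513   -0.04157277  0.10070391] [ 0.11859782 -0.107157   -1.16162843] [-0.13338498  0.08603276 -0.04150946] 0.013939774105420254
[343.21925763 138.33128664] [342.54758062 152.93955678] [342.15286188 161.52427524]
```

View pics/c4.png

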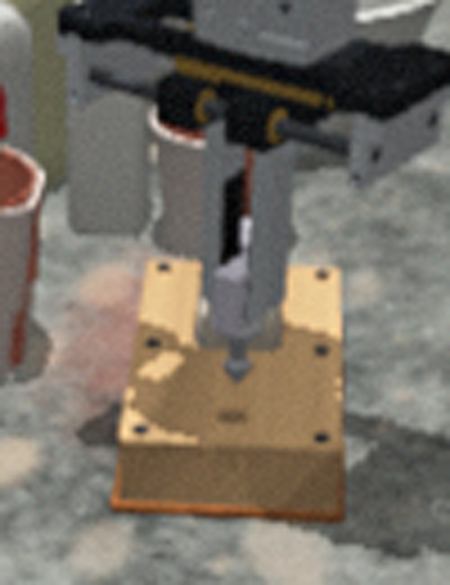

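Stud tip at (342.2,154.7) and socket at (341.8,162.4): laterally they line up, and the tip is 0 to 4 mm off in y, which is within reading error. I lower to just above the mouth and look again.

```bash
python3 -m pendant '[{"x":0,"y":0,"z":-0.01,"twist":0},{"x":0,"y":0,"z":-0.018,"twist":0},{"x":0,"y":0,"z":-0.02,"twist":0},{"x":0,"y":0,"z":-0.02,"twist":0}]'
python3 - <<'E'
from h import *
s=np.mean([capture('side').astype(float) for _ in range(3)],0).astype(np.uint8);st=sense();print(st['time'],st['ee_pos'],st['contact_force'],st['torque'],st['width'])
a=cv2.resize(s[130:180,312:372],None,fx=10,fy=10,interpolation=cv2.INTER_CUBIC);cv2.imwrite('pics/c5.png',a)
p=st['ee_pos'];print(proj('side',p-[0,0,.0365]),proj('side',[p[0],p[1],.042]),proj('side',[p[0],p[1]+.005,.042]),proj('side',[p[0]+.005,p[1],.042]))
E
```

```text
time: 5.42
ee_pos: [0.5132, -0.0425, 0.0802]
tool_rot: [0.98, -0.198, -0.0, -0.0]
contact_force: [-0.3, 0.2, -1.7]
width: 0.0138
5.575 [ 0.51359476 -0.04273993  0.08073603] [-0.52474     0.44154251 -0.87851812] [-0.0787218   0.16655728 -0.06713245] 0.01414977080832713
[342.25923396 160.4127988 ] [342.21989355 161.26685755] [341.78004503 162.35283356] [340.0626938  160.98184774]
```

View pics/c5.png

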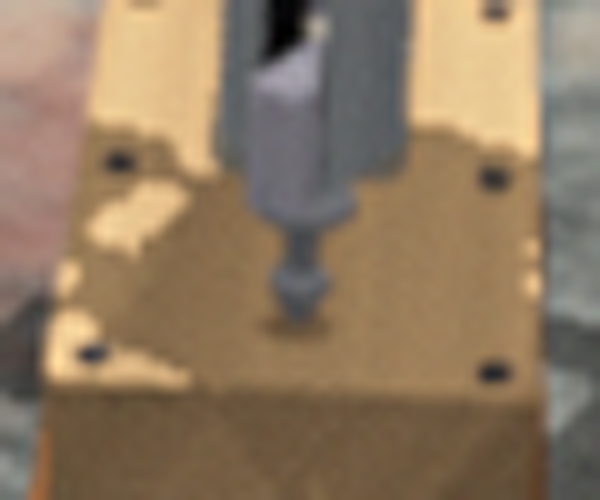

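Tip (342.0,161.8) and mouth (341.8,162.6) differ by the predicted amount, so they are aligned. Now I press down in stages while watching the force.

```bash
python3 -m pendant '[{"x":0,"y":0,"z":-0.004,"twist":0},{"x":0,"y":0,"z":-0.008,"twist":0},{"x":0,"y":0,"z":-0.012,"twist":0},{"x":0,"y":0,"z":-0.012,"twist":0}]' 1 55
python3 -m pendant '[{"x":0,"y":0,"z":-0.002,"twist":0},{"x":0,"y":0,"z":-0.004,"twist":0},{"x":0,"y":0,"z":-0.004,"twist":0}]'
python3 -m pendant '[{"x":0,"y":0,"z":-0.002,"twist":0},{"x":0,"y":0,"z":-0.004,"twist":0},{"x":0,"y":0,"z":-0.004,"twist":0}]'
python3 -m pendant '[{"x":0,"y":0,"z":-0.002,"twist":0},{"x":0,"y":0,"z":-0.004,"twist":0},{"x":0,"y":0,"z":-0.004,"twist":0}]'
```

```text
time: 6.08
ee_pos: [0.5138, -0.0434, 0.0684]
tool_rot: [0.98, -0.198, 0.001, 0.001]
contact_force: [2.3, -5.6, -1.7]
width: 0.0132
time: 6.45
ee_pos: [0.5139, -0.0433, 0.0647]
tool_rot: [0.98, -0.198, 0.001, 0.001]
contact_force: [2.4, -6.3, -0.6]
width: 0.0134
time: 6.82
ee_pos: [0.5139, -0.0433, 0.0608]
tool_rot: [0.98, -0.198, 0.001, 0.001]
contact_force: [1.7, -5.5, -0.4]
width: 0.0138
time: 7.2
ee_pos: [0.5139, -0.0433, 0.0564]
tool_rot: [0.98, -0.198, 0.001, 0.001]
contact_force: [3.2, -6.5, -3.1]
width: 0.0132
```

Sideways contact of about 6 N toward -y: I relieve it by shifting, then press on.

```bash
python3 -m pendant '[{"x":0.0005,"y":-0.001,"z":0,"twist":0},{"x":0.0005,"y":-0.001,"z":0,"twist":0}]'
python3 -m pendant '[{"x":0,"y":0,"z":-0.001,"twist":0},{"x":0,"y":0,"z":-0.002,"twist":0},{"x":0,"y":0,"z":-0.002,"twist":0}]'
python3 -m pendant '[{"x":0,"y":0,"z":-0.001,"twist":0},{"x":0,"y":0,"z":-0.002,"twist":0},{"x":0,"y":0,"z":-0.002,"twist":0}]'
```

```text
time: 7.45
ee_pos: [0.5139, -0.0435, 0.0562]
tool_rot: [0.98, -0.198, 0.0, -0.0]
contact_force: [1.2, -3.1, -2.2]
width: 0.0134
time: 7.82
ee_pos: [0.5138, -0.0435, 0.0544]
tool_rot: [0.98, -0.198, -0.0, -0.0]
contact_force: [1.1, -3.6, -0.5]
width: 0.0139
time: 8.2
ee_pos: [0.5138, -0.0436, 0.0523]
tool_rot: [0.98, -0.198, 0.0, -0.0]
contact_force: [2.8, -3.0, -1.5]
width: 0.0135
```

```bash
python3 -m pendant '[{"x":0.0005,"y":-0.001,"z":-0.001,"twist":0},{"x":0.0005,"y":-0.001,"z":-0.001,"twist":0}]'
python3 -m pendant '[{"x":0,"y":0,"z":-0.001,"twist":0},{"x":0,"y":0,"z":-0.001,"twist":0}]'
python3 -m pendant '[{"x":0,"y":0,"z":-0.001,"twist":0},{"x":0,"y":0,"z":-0.001,"twist":0}]'
```

```text
time: 8.45
ee_pos: [0.5137, -0.0441, 0.0509]
tool_rot: [0.98, -0.198, -0.001, -0.0]
contact_force: [1.0, -0.0, -0.6]
width: 0.0134
time: 8.7
ee_pos: [0.5141, -0.0444, 0.0504]
tool_rot: [0.98, -0.198, -0.0, -0.0]
contact_force: [0.6, 1.2, 2.0]
width: 0.0135
time: 8.95
ee_pos: [0.5147, -0.0446, 0.0504]
tool_rot: [0.98, -0.198, 0.0, -0.0]
contact_force: [-3.3, 1.7, 6.3]
width: 0.0135
```

The firm stop at TCP z = 0.0504 m is exactly the expected home height. I press a little more and look.

```bash
python3 -m pendant '[{"x":0,"y":0,"z":-0.001,"twist":0},{"x":0,"y":0,"z":-0.002,"twist":0},{"x":0,"y":0,"z":-0.002,"twist":0}]'
python3 - <<'E'
from h import *
s=np.mean([capture('side').astype(float) for _ in range(3)],0).astype(np.uint8);st=sense();print(st['time'],st['ee_pos'],st['contact_force'],st['torque'],st['width'])
a=cv2.resize(s[130:180,312:372],None,fx=10,fy=10,interpolation=cv2.INTER_CUBIC);cv2.imwrite('pics/c6.png',a)
E
```

```text
time: 9.32
ee_pos: [0.5149, -0.0446, 0.0503]
tool_rot: [0.98, -0.198, -0.0, -0.0]
contact_force: [-9.2, 1.5, 21.2]
width: 0.0138
9.475 [ 0.5149155  -0.04464554  0.05037466] [-8.63717562  2.33109653 20.65117685] [0.46325624 1.92150385 0.05990002] 0.013680798071356031
```

View pics/c6.png

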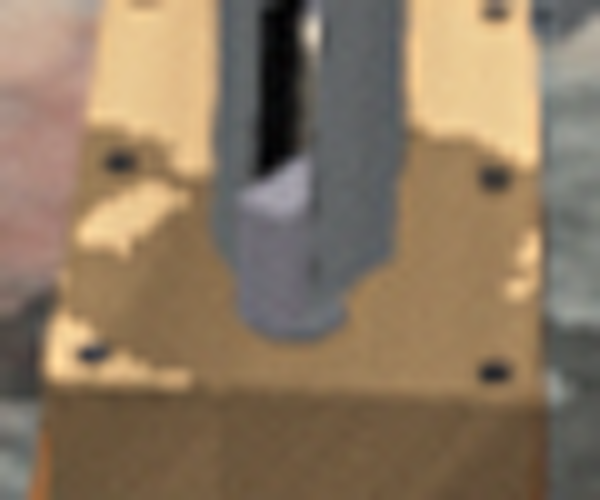

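The picture shows the collar flat on the board around the socket (collar at crop (295,322), mouth was at (298,326)), stud upright. Now I back off slowly and find the play.

```bash
python3 -m pendant '[{"x":0,"y":0,"z":0.001,"twist":0},{"x":0,"y":0,"z":0.002,"twist":0},{"x":0,"y":0,"z":0.003,"twist":0},{"x":0,"y":0,"z":0.003,"twist":0}]'
python3 -m pendant '[{"x":0,"y":0,"z":0.0005,"twist":0},{"x":0,"y":0,"z":0.001,"twist":0},{"x":0,"y":0,"z":0.001,"twist":0}]'
python3 - <<'E'
from h import *
print(sense()['contact_force'])
E
```

```text
time: 9.98
ee_pos: [0.5143, -0.0446, 0.0504]
tool_rot: [0.98, -0.198, -0.0, -0.0]
contact_force: [-0.5, 1.3, 2.4]
width: 0.0138
time: 10.35
ee_pos: [0.5141, -0.0446, 0.0511]
tool_rot: [0.98, -0.198, -0.0, -0.0]
contact_force: [-0.0, -0.5, -1.7]
width: 0.0134
[-0.03417344 -0.53325867 -1.68452404]
```

```bash
python3 -m pendant '[{"x":0,"y":0,"z":0.0005,"twist":0},{"x":0,"y":0,"z":0.0005,"twist":0}]'
python3 -m pendant '[{"x":0,"y":0,"z":0.0005,"twist":0},{"x":0,"y":0,"z":0.0005,"twist":0}]'
python3 -m pendant '[{"x":0,"y":0,"z":0.0005,"twist":0},{"x":0,"y":0,"z":0.0005,"twist":0}]'
```

```text
time: 10.6
ee_pos: [0.5143, -0.0446, 0.0519]
tool_rot: [0.98, -0.198, -0.0, 0.0]
contact_force: [-0.3, 1.2, -1.3]
width: 0.0132
time: 10.85
ee_pos: [0.5144, -0.0446, 0.0525]
tool_rot: [0.98, -0.198, 0.0, 0.0]
contact_force: [0.8, 0.2, -1.2]
width: 0.0135
time: 11.1
ee_pos: [0.5144, -0.0446, 0.053]
tool_rot: [0.98, -0.198, 0.0, -0.0]
contact_force: [-1.0, 0.7, -1.1]
width: 0.0134
```

```bash
python3 -m pendant '[{"x":0,"y":0,"z":0.0005,"twist":0},{"x":0,"y":0,"z":0.0005,"twist":0}]'
python3 -m pendant '[{"x":0,"y":0,"z":0.0005,"twist":0},{"x":0,"y":0,"z":0.0005,"twist":0}]'
```

```text
time: 11.35
ee_pos: [0.5144, -0.0446, 0.0535]
tool_rot: [0.98, -0.198, 0.0, 0.0]
contact_force: [0.6, 0.4, -0.3]
width: 0.0137
time: 11.6
ee_pos: [0.5144, -0.0446, 0.054]
tool_rot: [0.98, -0.198, 0.0, 0.0]
contact_force: [0.1, 0.2, -0.9]
width: 0.0135
```

```bash
python3 -m pendant '[{"x":0,"y":0,"z":0.0005,"twist":0},{"x":0,"y":0,"z":0.0005,"twist":0}]'
python3 -m pendant '[{"x":0,"y":0,"z":0.0005,"twist":0},{"x":0,"y":0,"z":0.0005,"twist":0}]'
```

```text
time: 11.85
ee_pos: [0.5144, -0.0446, 0.0545]
tool_rot: [0.98, -0.198, 0.0, -0.0]
contact_force: [0.4, 0.6, -0.2]
width: 0.0136
time: 12.1
ee_pos: [0.5144, -0.0447, 0.055]
tool_rot: [0.98, -0.198, 0.0, 0.0]
contact_force: [0.5, 0.6, -1.1]
width: 0.0135
```

```bash
python3 -m pendant '[{"x":0,"y":0,"z":0.0005,"twist":0},{"x":0,"y":0,"z":0.0005,"twist":0}]'
python3 -m pendant '[{"x":0,"y":0,"z":0.0005,"twist":0},{"x":0,"y":0,"z":0.0005,"twist":0}]'
```

```text
time: 12.35
ee_pos: [0.5144, -0.0446, 0.0555]
tool_rot: [0.98, -0.198, 0.0, -0.0]
contact_force: [-0.0, 0.0, -1.0]
width: 0.0138
time: 12.6
ee_pos: [0.5143, -0.0446, 0.0559]
tool_rot: [0.98, -0.198, -0.0, -0.0]
contact_force: [-0.1, -0.2, -0.7]
width: 0.0134
```

```bash
python3 -m pendant '[{"x":0,"y":0,"z":0.0005,"twist":0},{"x":0,"y":0,"z":0.0005,"twist":0}]'
python3 -m pendant '[{"x":0,"y":0,"z":0.0005,"twist":0},{"x":0,"y":0,"z":0.0005,"twist":0}]'
```

```text
time: 12.85
ee_pos: [0.5142, -0.0446, 0.0562]
tool_rot: [0.98, -0.198, -0.0, -0.0]
contact_force: [1.7, 0.2, -2.5]
width: 0.0137
time: 13.1
ee_pos: [0.5141, -0.0446, 0.0565]
tool_rot: [0.98, -0.198, -0.0, -0.0]
contact_force: [1.6, 0.5, -6.2]
width: 0.0136
```

```bash
python3 -m pendant '[{"x":0,"y":0,"z":0.0005,"twist":0},{"x":0,"y":0,"z":0.0005,"twist":0}]'
```

```text
time: 13.35
ee_pos: [0.514, -0.0446, 0.0569]
tool_rot: [0.98, -0.198, -0.0, -0.0]
contact_force: [1.8, -0.1, -10.0]
width: 0.0132
```

The latch caught after roughly 5.7 mm of play, and the force rises about 3.8 N per 0.5 mm. I continue to about -16 N measured (15 N pull plus the offset of about -1 N) and hold.

```bash
python3 -m pendant '[{"x":0,"y":0,"z":0.0005,"twist":0},{"x":0,"y":0,"z":0.0005,"twist":0}]'
```

```text
time: 13.6
ee_pos: [0.5139, -0.0445, 0.0573]
tool_rot: [0.98, -0.198, -0.0, -0.0]
contact_force: [3.4, -0.8, -13.9]
width: 0.0136
```

```bash
python3 -m pendant '[{"x":0,"y":0,"z":0.0003,"twist":0},{"x":0,"y":0,"z":0.0003,"twist":0}]'
```

```text
time: 13.85
ee_pos: [0.5139, -0.0445, 0.0575]
tool_rot: [0.98, -0.198, -0.0, -0.0]
contact_force: [4.5, -1.6, -17.7]
width: 0.0139
```

```bash
python3 -m pendant '[{"x":0,"y":0,"z":0,"twist":0},{"x":0,"y":0,"z":0,"twist":0}]'; python3 -m pendant '[{"x":0,"y":0,"z":0,"twist":0},{"x":0,"y":0,"z":0,"twist":0}]'; python3 -m pendant '[{"x":0,"y":0,"z":0,"twist":0}]'
```

```text
time: 14.1
ee_pos: [0.5139, -0.0445, 0.0578]
tool_rot: [0.98, -0.198, -0.0, -0.0]
contact_force: [4.2, -1.7, -18.6]
width: 0.0137
time: 14.35
ee_pos: [0.5139, -0.0445, 0.0578]
tool_rot: [0.98, -0.198, -0.0, -0.0]
contact_force: [3.2, -0.8, -20.5]
width: 0.0134
time: 14.48
ee_pos: [0.5139, -0.0445, 0.0579]
tool_rot: [0.98, -0.198, -0.0, -0.0]
contact_force: [4.0, -1.9, -20.2]
width: 0.0135
```

The force is creeping up (about 19 N net), so I back off at once and hold a lower pull.

```bash
python3 -m pendant '[{"x":0,"y":0,"z":-0.0007,"twist":0}]'; python3 -m pendant '[{"x":0,"y":0,"z":0,"twist":0}]'
```

```text
time: 14.6
ee_pos: [0.514, -0.0445, 0.0576]
tool_rot: [0.98, -0.198, -0.001, -0.0]
contact_force: [1.4, 0.0, -16.8]
width: 0.0139
time: 14.72
ee_pos: [0.514, -0.0445, 0.0576]
tool_rot: [0.98, -0.198, -0.001, -0.0]
contact_force: [1.2, -1.3, -17.4]
width: 0.0135
```

```bash
python3 -m pendant '[{"x":0,"y":0,"z":-0.0002,"twist":0},{"x":0,"y":0,"z":-0.0002,"twist":0}]'; python3 -m pendant '[{"x":0,"y":0,"z":-0.0001,"twist":0},{"x":0,"y":0,"z":-0.0001,"twist":0}]'
```

```text
time: 14.98
ee_pos: [0.5141, -0.0445, 0.0574]
tool_rot: [0.98, -0.198, -0.0, -0.0]
contact_force: [0.6, -0.2, -14.5]
width: 0.0133
time: 15.22
ee_pos: [0.5141, -0.0446, 0.0573]
tool_rot: [0.98, -0.198, -0.0, -0.0]
contact_force: [-1.2, 0.4, -15.3]
width: 0.0139
```

```bash
python3 -m pendant '[{"x":0,"y":0,"z":0,"twist":0}]'; python3 -m pendant '[{"x":0,"y":0,"z":0,"twist":0},{"x":0,"y":0,"z":0,"twist":0}]'
```

```text
time: 15.35
ee_pos: [0.5141, -0.0446, 0.0573]
tool_rot: [0.98, -0.198, -0.0, -0.0]
contact_force: [-0.1, -0.7, -13.4]
width: 0.0138
time: 15.6
ee_pos: [0.5142, -0.0446, 0.0573]
tool_rot: [0.98, -0.198, -0.0, -0.0]
contact_force: [-2.1, 0.1, -13.3]
width: 0.0134
```

The pull has been held at about 12–19 N for well over a second. Now I lower the stud home, open, and retreat.

```bash
python3 -m pendant '[{"x":0,"y":0,"z":-0.001,"twist":0},{"x":0,"y":0,"z":-0.002,"twist":0},{"x":0,"y":0,"z":-0.0035,"twist":0},{"x":0,"y":0,"z":-0.005,"twist":0},{"x":0,"y":0,"z":-0.0065,"twist":0},{"x":0,"y":0,"z":-0.0065,"twist":0}]'
python3 -m pendant '[{"x":0,"y":0,"z":0,"twist":0},{"x":0,"y":0,"z":0,"twist":0},{"x":0,"y":0,"z":0,"twist":0},{"x":0,"y":0,"z":0,"twist":0}]' 0.6
python3 -m pendant '[{"x":0,"y":0,"z":0.01,"twist":0},{"x":0,"y":0,"z":0.04,"twist":0},{"x":0,"y":0,"z":0.09,"twist":0},{"x":-0.05,"y":0.05,"z":0.13,"twist":0},{"x":-0.07,"y":0.1,"z":0.15,"twist":0},{"x":-0.07,"y":0.12,"z":0.15,"twist":0},{"x":-0.07,"y":0.12,"z":0.15,"twist":0}]'
python3 - <<'E'
from h import *
s=np.mean([capture('side').astype(float) for _ in range(3)],0).astype(np.uint8);t=capture('top');print(sense()['time'])
a=cv2.resize(s[110:310,260:380],None,fx=3,fy=3,interpolation=cv2.INTER_CUBIC);b=cv2.resize(t[150:225,380:485],(420,300),interpolation=cv2.INTER_CUBIC)
b2=cv2.resize(t[170:220,216:296],(400,250),interpolation=cv2.INTER_CUBIC)
o=np.zeros((600,790,3),np.uint8);o[:,:360]=a;o[:300,365:785]=b;o[305:555,365:765]=b2;cv2.imwrite('pics/c7.png',o)
E
```

```text
time: 16.35
ee_pos: [0.515, -0.0446, 0.0521]
tool_rot: [0.98, -0.198, 0.0, -0.0]
contact_force: [-5.1, 1.5, -0.4]
width: 0.0134
time: 16.85
ee_pos: [0.515, -0.0448, 0.0512]
tool_rot: [0.98, -0.198, 0.001, 0.0]
contact_force: [-0.7, -0.5, -1.4]
width: 0.0376
time: 17.73
ee_pos: [0.4444, 0.0766, 0.2021]
tool_rot: [0.981, -0.196, 0.001, -0.0]
contact_force: [0.6, -0.1, -0.7]
width: 0.0372
17.925
```

View pics/c7.png

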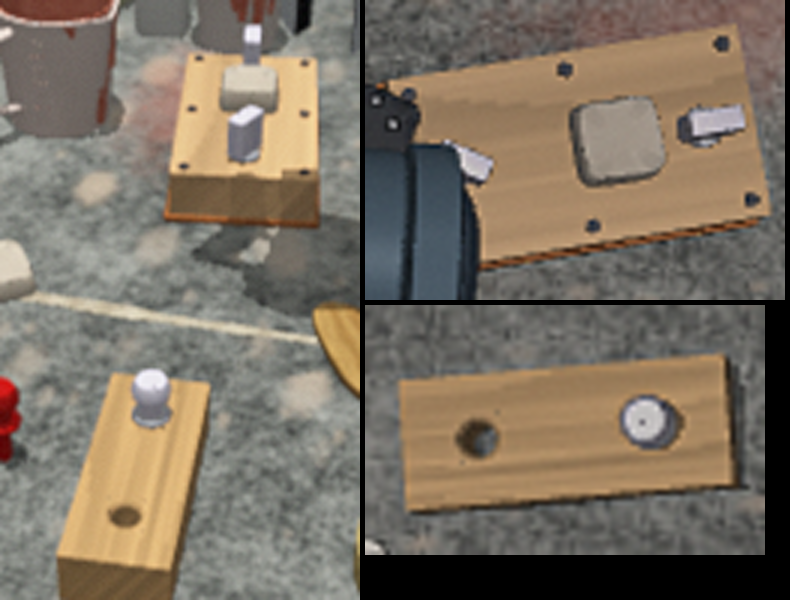

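The stud stands upright in the socket (crop (246,133)), the round pin is in its rack hole (crop (150,395)), and the gripper is clear. I hand in.

```bash
python3 -c "
from workcell import *
print(job_done())"
```

```text
the job is handed in; nothing more can be done
None
```

I pressed the flat-tab stud home in the empty socket, pull-tested it, set it back down and released it. I handed the job in at about 18 s on the robot's clock.

- **Press:** the stud stopped firmly with the TCP at 0.0504 m, against 0.0505 m expected for the collar on the board, under about 21 N. The camera showed the collar flat on the board. I never saw the 10–15 N snap peak, because I only read the force at the end of each move, but the latch catching later shows the stud did snap in.
- **Pull test:** there was about 5.7 mm of free play before the rollers caught. I raised the pull in small steps, then held it for well over half a second at about 12–19 N net.
- **Force creep:** at a fixed command the measured force drifted up to 20.5 N. That is about 19.5 N net after the unloaded offset of about 1 N, so close to the 20 N limit. I backed off at once and finished the hold at about 12–15 N net.
- **Final look:** the stud stands upright in the socket, the round pin is still in its rack hole and the gripper is clear. I couldn't read the `jaw_a` and `cage` joints directly.

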